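Make the vial shaker safe, cover it and set its speed lever

ROBOT

A 6-joint arm with a two-finger parallel gripper is mounted at the origin on a cart in front of the work surface, level with it; the furniture and walls round the work are solid. World frame = base frame: x ahead of the robot, y to its left, z up, the work surface at z = 0. Lengths are in mm, angles in rad, forces in N, time in s.
With the tool pointing down it reaches from about 350 to 875 mm from the base axis. Payload 4.2 kg.
Tool frame: the origin (TCP) lies on the centre line of the jaws, within the pads' length; the fingertips stand 22 mm ahead of it and the grasp point (between the pads) lies 3 mm ahead of it; z points along the fingers, y is the line along which they close (so a half turn about z gives the same grasp; the last joint's range is limited). The gripper opens to 85 mm and grips with 20 to 120 N. Pads are 22 mm wide; open, the fingers measure 114 mm over their backs; the gripper's body (76 mm by 85 mm) begins 54 mm behind the grasp point. The pads swing forward as they close: fully open they stand 13 mm farther back than shut.
Start: joints at [1.363, 0.385, 0.008, 0, -1.194, -0.259], TCP at [281.236, 558.127, 253.312] pointing down, gripper open.
Joint ranges: [-3.14, 3.14], [-1.21, 2.06], [-1.07, 1.41], [-3.16, 2.05], [-2.99, -0.16], [-3.1, 3.1]. Speed limits (rad/s): [2.79, 2.79, 3.14, 3.14, 3.14, 3.14].

INTERFACE

Orientations are given as a unit quaternion [w, x, y, z].
In Python, from station import ctrl gives the robot as it stands. The module is installed in compiled form; this text tells all that it offers.
- The arm moves only by the tool send_rows, never from a script. Its argument "steps" is a list of rows, each a list of 6 numbers: the shift along the tool's x, y, z in units of 25 mm (1.0 is 25 mm), then the turn, a rotation vector about the tool's x, y, z in units of 5 degrees (1.0 is 5 degrees). In form: [[dx, dy, dz, ax, ay, az], ...]. A call has exactly 8 rows; each row is the pose to reach, as a shift and turn from the pose commanded when the call began, along the tool's axes at that moment; what a row does not reach only later rows make up. A row lasts 1/12 s, in which the tool goes at most 41.7 mm and 7.16 degrees, less where a joint would pass 70% of its speed; a pose out of reach is approached as far as the arm can. A call with a gripper value outside its range is refused whole. "hand" is the opening, from 0 (shut) to 1 (fully open), set as the call begins (left out, the last holds). The fingers move at their own pace and stop on an object; "force" is the grip in N (left out, the last holds). Time passes only in rows, so rows that repeat a pose let the fingers close, or fill a call up. It gives the time, the measured TCP pose, the force, the opening and the grip force at its end, in the units of the state.
- ctrl.sense(): the state, without advancing time (a new reading comes with each control period).
- ctrl.capture(name): name is "scene" or "top"; returns the picture (480x640x3 uint8, red, green, blue); there is no depth.
- ctrl.calibration(name): a dict with "fx", "fy", "cx", "cy" (pixels), "position" and "attitude" of the camera in the world. Camera axes: x right, y up, looking along -z (the intrinsics and any distortion apply to the point x, -y, -z); pixel columns grow to the right and rows downward; lengths in mm; the calibration is good to about 2 mm. A picture is of the moment at which its call begins. calibration takes no time and is no camera call.
- ctrl.sign_off(): hands the job in; it is judged then, once.
The state is a dict: "clock": time; "q": joint angles; "qvel": joint speeds; "joint_efforts": joint torques, N m; "tool_pos": TCP position; "eef_rot": TCP orientation; "contact_force": force on the tool from outside, world axes, zero at the start; "moment": the same for the moment, N m; "grip_width": finger opening in mm; "grasp_force": force on a finger pad.
Only numpy, scipy, OpenCV 4.12 (cv2) and the standard library are available. Lean on these libraries where they do the work, as an engineer would, in place of code of your own. Each camera call takes 0.05 s, during which the arm holds its last target. There are 200 camera calls.

TASK

The vial shaker was left with its cover open and the speed lever of its controller up. Bring the speed lever all the way back against the idle stop, then slide the flat cover fully shut over the vials while the lever stays at idle, and last swing the lever up again until its nose points straight at the pointed set marker on the rim of the scale. Leave the lever and the closed cover like that, and do not push away or tip the bottle behind the shaker, the cup between shaker and controller or the vial beside the controller.

Things in the scene. Friction and masses are not known exactly. Their poses are not given: they have to be found in the camera images.
- mixer: White vial shaker, a fixed low box 190 mm (x) by 112 mm (y) whose top face is 66 mm above the worktop. Origin under its centre on the worktop; x towards its back, y to its left (as the robot sees it), z up. An open vial compartment in its front half (centre x -45, y 0 mm); two rails along x guide the cover, which parks on the solid back half.
- cover (a joint): Flat grey cover plate of the shaker, 92 mm along x by 87 mm along y by 4 mm, its upper face 6 mm above the shaker's top, sliding along the shaker's x. 0 m = fully shut at its front stop, compartment covered; 0.085 = fully open, at the back. It closes towards the shaker's -x. Slides stiffly with about 2 N and stays where left.
- cover_rib (a point): Middle of the top edge of the cover's upright grip rib: 8 mm thick along x, 56 mm long along y, with an 18 mm wide foot 2 mm high, standing 18 mm above the cover plate (top 24 mm above the shaker's top). Push it from behind (its +x side) to shut the cover. Shut, it lies at x -45, y 0 mm on the shaker.
- controller: The shaker's speed controller, a separate fixed white box 120 mm (x) by 130 mm (y) to the right of the shaker, top face 50 mm above the worktop. Origin under its centre on the worktop; x towards its back, y to its left, z up. On top a grey sector scale and the speed lever, which turns about a vertical pivot at x +40, y 0 mm; a steel pin 14 mm high at the right end of the scale is the idle stop.
- speed_lever (a joint): Steel lever that lies flat 5 to 9 mm above the controller's top and turns about the vertical pivot, its arm reaching from the pivot towards the robot. 0 rad = against the idle stop (arm farthest to the right, turned 0.75 rad from the controller's -x direction towards its -y); grows clockwise seen from above, as the knob swings to the left, up to 1.5. Friction of about 2 N at the knob holds it wherever it is left; no spring, no detents.
- lever_knob (a point): Centre of the top of the lever's upright black knob: 16 mm in diameter, top 42 mm above the controller's top, grip part from 17 to 42 mm above it, 58 mm from the pivot.
- lever_nose (a point): Point 4 mm ahead of the lever's pointed nose, on the lever's centre line 76 mm from the pivot, 7 mm above the controller's top. The lever is set when this point lies on point marker_tip.
- marker_tip (a point): Point at the inward tip of the dark steel set marker, a pointed tab 12 mm wide and 7 mm high with a bright screw head, fixed at the rim of the scale (tab from 77 to 94 mm from the pivot). The point is 76 mm from the pivot, 7 mm above the controller's top. The marker stays fixed during a run, at a lever value between 0.55 and 1.35 rad.
- bottle_small_a: White reagent bottle with black cap, 56 mm in diameter, 132 mm tall, standing behind the shaker; origin at the centre of its foot, z up. Bystander.
- vial_b: Glass vial with blue screw cap, 22 mm in diameter, 48 mm tall, standing on the worktop at the right of the controller; origin at the centre of its foot, z up. Bystander.
- cup_a: White sample cup with blue lid, 55 mm in diameter, 58 mm tall, standing between the shaker and the controller; origin at the centre of its foot, z up. Bystander.

How it is judged:
By the outcome, as a careful person would: the job done as asked, in the order asked, and still so for the second after the job is handed in, with the robot touching nothing.
It also fails if it takes over 64 s, if anything falls off the work surface, if the arm or the gripper's body presses on something with over 40 N, if the wrist force passes 120 N, or if a joint passes its speed limit or range.

## Working session

There is one attempt and no reset: what is moved stays moved. The work goes in short steps, Python scripts to look and compute and a tool call to move; the robot and the scene stay as the last step left them, time stands still between calls to the robot, and variables do not carry over. Pictures are saved under pics/ and viewed, at most 10 in all, crops included, and the job is handed in when it is done.

Besides the shell and the picture viewer there is one more tool, called after "Call:" by a JSON object that holds its "op" and its "data". send_rows: Moves the arm, as the interface text tells. Its arguments: {"type":"object","properties":{"steps":{"type":"array","items":{"type":"array","items":{"type":"number"}}},"hand":{"type":"number"},"force":{"type":"number"}},"required":["steps"]}

```bash
mkdir -p pics
python3 - <<'E'
from station import ctrl
import cv2
for n in("scene","top"):
    cv2.imwrite(f"pics/{n}0.png",ctrl.capture(n)[:,:,::-1]); print(n,ctrl.calibration(n))
print(ctrl.sense())
E
```

```text
scene {'fx': 433.50324077978576, 'fy': 433.50324077978576, 'cx': 324.1354893336793, 'cy': 236.7364249329852, 'position': array([  63.25940919, -710.00190609,  473.53902418]), 'attitude': array([ 0.80227941,  0.48549062, -0.18967454, -0.29098141])}
top {'fx': 462.9662363775704, 'fy': 462.9662363775704, 'cx': 308.6028420240151, 'cy': 246.80997304440425, 'position': array([ 408.57819464, -118.97771938,  984.04605468]), 'attitude': array([ 0.71103401,  0.05208418, -0.07072522, -0.69765021])}
{'clock': 0.1, 'q': array([ 1.36258691e+00,  3.85477002e-01,  6.76349418e-03, -4.44643847e-04,
       -1.19399997e+00, -2.58605828e-01]), 'qvel': array([ 7.05149511e-05, -1.11480895e-03,  3.02632004e-03,  6.25769686e-05,
        5.75442536e-04, -5.35209559e-04]), 'joint_efforts': array([-1.07019299e-03, -3.93322098e+01,  1.88928473e+01,  4.19793114e+00,
       -2.60635519e-03,  3.21151127e-06]), 'tool_pos': array([281.03939669, 557.71188039, 252.3314967 ]), 'eef_rot': array([ 9.63480006e-04,  9.72864445e-01, -2.31373744e-01, -1.82429637e-04]), 'contact_force': array([-0.5056613 , -0.3005115 , -0.10830587]), 'moment': array([0.00364972, 0.04785274, 0.01387696]), 'grasp_force': 0.0, 'grip_width': 85.37464402472655}
```

View pics/scene0.png

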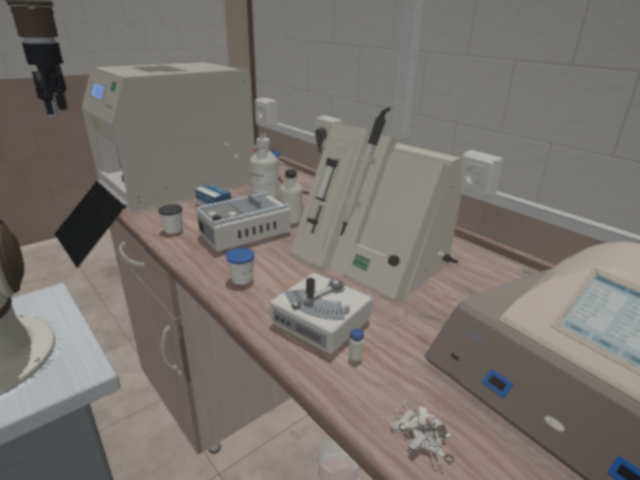

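View pics/top0.png

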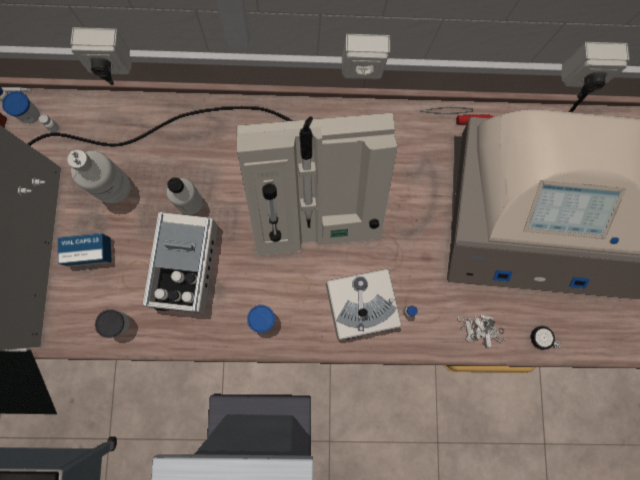

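The top view shows the controller at about (363,305) with its pivot at (361,284) and knob at (362,313). The shaker is at (180,262) with its rib at (180,247), the cup at (261,319), the vial at (411,312) and the bottle at (183,193). I'll enlarge both areas.

```bash
cat > h.py <<'E'
import numpy as np, cv2
from scipy.spatial.transform import Rotation as R
from station import ctrl
def cam(n):
    c=ctrl.calibration(n); return c,R.from_quat(np.roll(c["attitude"],-1)).as_matrix()
def ray(n,u,v,z):
    c,A=cam(n); d=A@np.array([(u-c["cx"])/c["fx"],-(v-c["cy"])/c["fy"],-1]); p=c["position"]
    return p+d*(z-p[2])/d[2]
def proj(n,P):
    c,A=cam(n); q=A.T@(np.array(P)-c["position"]); return np.array([c["cx"]-c["fx"]*q[0]/q[2],c["cy"]+c["fy"]*q[1]/q[2]])
E
python3 - <<'E'
import cv2,numpy as np
from h import *
t=cv2.imread("pics/top0.png")
a=cv2.resize(t[260:350,310:430],None,fx=6.6,fy=6.6,interpolation=cv2.INTER_CUBIC)
cv2.imwrite("pics/c1.png",a)
b=cv2.resize(t[170:320,135:235],None,fx=4,fy=4,interpolation=cv2.INTER_CUBIC)
cv2.imwrite("pics/c2.png",b)
E
```

```text
(no output)
```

View pics/c1.png

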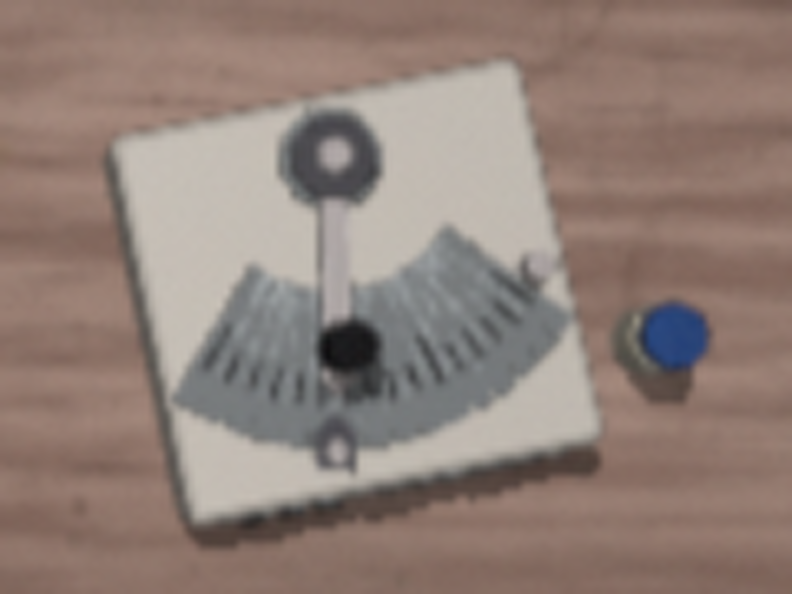

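View pics/c2.png

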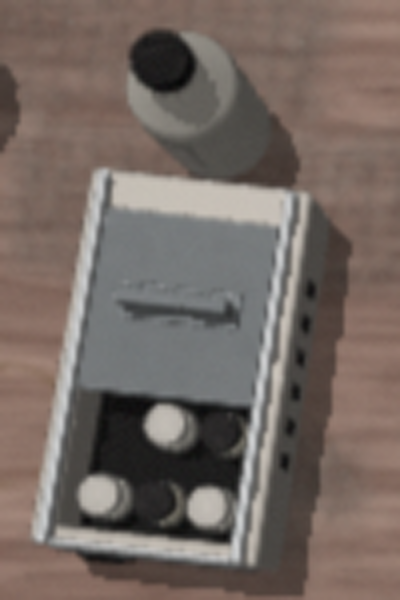

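The controller's top corners in the crop are TL(115,143), TR(517,62), BR(600,438) and BL(190,522). The pivot is at (334,155), the marker screw at (337,447), the idle pin at (538,265) and the knob top at (349,346). In the shaker crop the cover spans (107,208), (283,228), (252,402) and (80,388), with the rib near (180,305).

Run:
```python
from h import *
np.set_printoptions(precision=1,suppress=True)
f=lambda p,o,s:(np.array(p)+.5)/s-.5+np.array(o)
C=lambda u,v,z:ray("top",*f((u,v),(310,260),6.6),z)
S=lambda u,v,z:ray("top",*f((u,v),(135,170),4),z)
TL,TR,BR,BL=[C(*p,50) for p in[(115,143),(517,62),(600,438),(190,522)]]
print("ctl sides",*[np.linalg.norm(a-b) for a,b in((TL,TR),(TR,BR),(BR,BL),(BL,TL))])
ce=(TL+TR+BR+BL)/4; xd=(TL+TR-BL-BR)[:2]; yd=(TL+BL-TR-BR)[:2]
yaw=np.arctan2(xd[1],xd[0]); yaw2=np.arctan2(-yd[0],yd[1]); print("ctl",ce,yaw,yaw2)
y=(yaw+yaw2)/2; ex=np.array([np.cos(y),np.sin(y)]); ey=np.array([-ex[1],ex[0]])
pv=ce[:2]+40*ex; print("pivot pred",pv,"seen",C(334,155,64)[:2])
def val(P): # lever value
    d=P[:2]-pv; a=np.arctan2(-d@ey,-d@ex); return .75-a,np.linalg.norm(d)
for n,p in dict(screw=(337,447,57),tip=(335,418,57),knob=(349,346,92),pin=(538,265,64),armmid=(335,260,59)).items(): print(n,C(*p)[:2],val(C(*p)))
for z in(72,):
    c=[S(*p,z) for p in[(107,208),(283,228),(252,402),(80,388)]]
    print("cover sides",*[np.linalg.norm(c[i]-c[(i+1)%4]) for i in range(4)]); m=sum(c)/4
    xd=c[0]+c[1]-c[2]-c[3]; print("cover c",m,"yaw",np.arctan2(xd[1],xd[0]))
    yd=c[0]+c[3]-c[1]-c[2];print(np.arctan2(-yd[0],yd[1]))
print("rib", S(180,305,90))
print("bottle cap",S(162,60,132),"vial",C(675,336,48),"cup",ray("top",261,319,58))
t=ctrl.capture("scene")
cr=cv2.resize(t[265:365,255:385],None,fx=5,fy=5,interpolation=cv2.INTER_CUBIC)
cr2=cv2.resize(t[165:265,175:315],None,fx=5,fy=5,interpolation=cv2.INTER_CUBIC)
cv2.imwrite("pics/s1.png",cr[:,:,::-1]);cv2.imwrite("pics/s2.png",cr2[:,:,::-1])
for n,P in dict(TL=TL,TR=TR,BR=BR,BL=BL).items(): print(n,P,(proj("scene",P)-[255,265])*5)
```

```text
ctl sides 127.30271524096418 116.73019858505646 127.2731416195396 116.1642521235311
ctl [ 459.7 -254.8   50. ] 0.20517339007223728 0.21572031758301874
pivot pred [ 498.8 -246.4] seen [ 499.2 -246.2]
screw [ 412.2 -247.9] (np.float64(0.9437370986318466), np.float64(86.69268295866428))
tip [ 420.7 -247.3] (np.float64(0.949299463080293), np.float64(78.10996768158749))
knob [ 441.  -246.6] (np.float64(0.9576459068698376), np.float64(57.86530910462503))
pin [ 467.2 -307.8] (np.float64(-0.13423832757054766), np.float64(69.08045653932066))
armmid [ 467.9 -247.1] (np.float64(0.9370001792623477), np.float64(30.971752948654274))
cover sides 88.4877162481719 88.54379259727102 84.61787885372412 91.18352137044391
cover c [565.1 114.1  72. ] yaw -0.09519282393840434
-0.07796108711665801
rib [562.4 109.8  90. ]
bottle cap [672.9 115.2 132. ] vial [ 447.3 -352.9   48. ] cup [425.  -50.6  58. ]
TL [ 503.  -180.8   50. ] [291.3  26.2]
TR [ 530.5 -305.1   50. ] [585.2 149.6]
BR [ 416.2 -328.8   50. ] [380.  321.6]
BL [ 389.2 -204.4   50. ] [ 72.5 167.3]
```

View pics/s1.png

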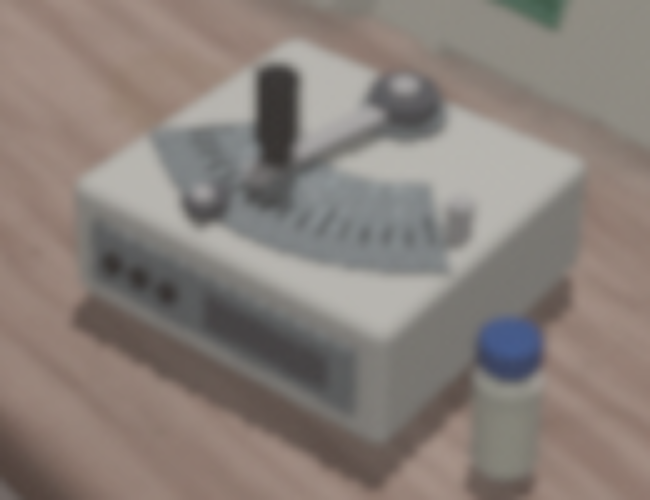

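View pics/s2.png

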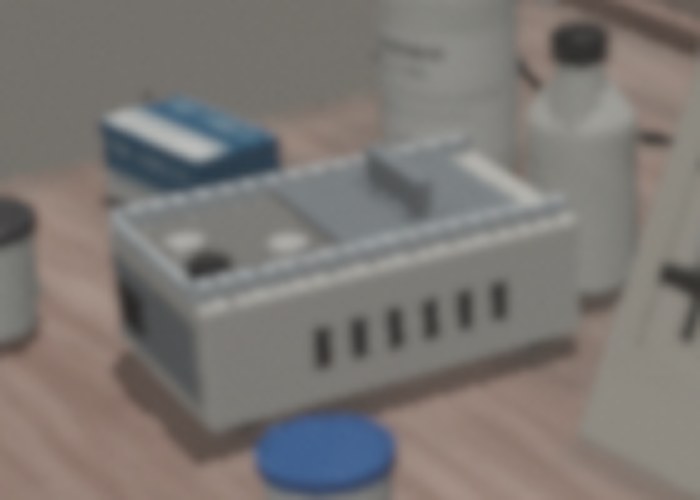

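The scene crops confirm the layout. The lever is raised with its nose just short of the marker, which has its screw at (203,195). The idle pin is at (458,220), and the rib stands clear above the cover. The lever and marker both read about 0.95 rad from the top view.

Next I'll write a pose helper for planning the moves.

```bash
cat >> h.py <<'E'
def togo(x,y,z,psi):
    s=ctrl.sense(); A=R.from_quat(np.roll(s["eef_rot"],-1)); c,n=np.cos(psi),np.sin(psi)
    B=R.from_matrix(np.array([[c,n,0],[n,-c,0],[0,0,-1.]]))
    d=A.inv().apply(np.array([x,y,z])-s["tool_pos"])/25; w=np.degrees((A.inv()*B).as_rotvec())/5
    print(np.round(np.r_[d,w],2).tolist())
E
python3 - <<'E'
from h import *
togo(441,-247,252,.45); togo(441,-247,150,.45)
S=lambda u,v,z:ray("top",(u+.5)/4-.5+135,(v+.5)/4-.5+170,z)
for p in[(35,540),(97,172),(305,192),(255,565)]: print(S(*p,72))
print("rib ends",S(118,296,90),S(238,312,90))
E
```

```text
[20.2, 25.86, 0.07, 0.02, 0.01, -10.51]
[20.2, 25.86, 4.15, 0.02, 0.01, -10.51]
[448.39883986 176.73052339  72.        ]
[632.30728236 160.15333396  72.        ]
[624.42720536  55.78047694  72.        ]
[438.26135173  70.07999681  72.        ]
rib ends [566.15260325 140.05174505  90.        ] [559.50061874  81.58596253  90.        ]
```

Call:
{"op": "send_rows", "data": {"steps": [[3,3.7,0,0,0,-1.5],[6,7.4,0,0,0,-3],[9,11,0,0,0,-4.5],[11,14,0,0,0,-6],[13,16.8,0,0,0,-7.3],[15,19.5,0,0,0,-8.6],[17,22,0,0,0,-10],[18.5,23.8,0,0,0,-10.5]], "hand": 0.5}}

```text
clock: 0.82
tool_pos: [346.3, 229.6, 253.3]
eef_rot: [-0.0, 0.974, 0.226, 0.0]
contact_force: [1.5, 0.2, 1.4]
grip_width: 42.8
grasp_force: 0.0
```

Run:
```python
from h import *
togo(441,-247,150,.45); s=ctrl.sense(); print(s["clock"],s["tool_pos"],s["grip_width"])
```

```text
[-4.98, 18.79, 4.13, -0.0, -0.0, 0.06]
0.8167 [346.33611854 229.61772237 253.26126462] 42.77703879777614
```

Call:
{"op": "send_rows", "data": {"steps": [[-5,18.8,0,0,0,0],[-5,18.8,0,0,0,0],[-5,18.8,0,0,0,0],[-5,18.8,0,0,0,0],[-5,18.8,0,0,0,0],[-5,18.8,0,0,0,0],[-5,18.8,0,0,0,0],[-5,18.8,0,0,0,0]]}}

```text
clock: 1.48
tool_pos: [409.1, -97.8, 253.6]
eef_rot: [-0.0, 0.975, 0.223, 0.0]
contact_force: [2.1, 1.1, -0.5]
grip_width: 43.0
grasp_force: 0.0
```

Call:
{"op": "send_rows", "data": {"steps": [[0,0,0,0,0,0],[0,0,0,0,0,0],[0,0,0,0,0,0],[0,0,0,0,0,0],[0,0,0,0,0,0],[0,0,0,0,0,0],[0,0,0,0,0,0],[0,0,0,0,0,0]]}}

```text
clock: 2.15
tool_pos: [409.6, -94.8, 253.4]
eef_rot: [-0.0, 0.975, 0.224, 0.0]
contact_force: [0.1, 0.0, 0.1]
grip_width: 43.0
grasp_force: 0.0
```

Run:
```python
from h import *
togo(441,-247,140,.45);togo(441,-247,92,.45)
```

```text
[-1.52, 6.03, 4.54, 0.0, -0.0, 0.02]
[-1.53, 6.03, 6.46, 0.0, -0.0, 0.02]
```

Call:
{"op": "send_rows", "data": {"steps": [[-0.5,2,0,0,0,0],[-1,4,0,0,0,0],[-1.5,6,0,0,0,0],[-1.5,6,1.5,0,0,0],[-1.5,6,3,0,0,0],[-1.5,6,4.5,0,0,0],[-1.5,6,4.5,0,0,0],[-1.5,6,4.5,0,0,0]]}}

```text
clock: 2.82
tool_pos: [440.1, -246.9, 139.8]
eef_rot: [-0.001, 0.975, 0.223, -0.002]
contact_force: [0.0, -0.1, 0.5]
grip_width: 42.7
grasp_force: 0.0
```

Run:
```python
from h import *
togo(441,-247,92,.45)
t=ctrl.capture("scene")
cv2.imwrite("pics/s3.png",cv2.resize(t[225:365,255:415],None,fx=4,fy=4,interpolation=cv2.INTER_CUBIC)[:,:,::-1])
```

```text
[0.04, 0.02, 1.91, -0.03, 0.05, 0.0]
```

View pics/s3.png

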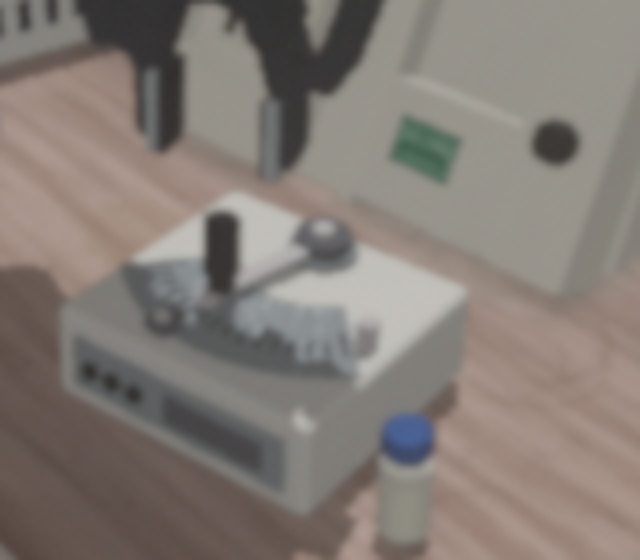

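The fingertips at (160,150) and (280,180) straddle the knob at (222,215), so I'll descend and grip.

Call:
{"op": "send_rows", "data": {"steps": [[0,0,0.5,0,0,0],[0,0,1,0,0,0],[0,0,1.5,0,0,0],[0,0,1.9,0,0,0],[0,0,1.9,0,0,0],[0,0,1.9,0,0,0],[0,0,1.9,0,0,0],[0,0,1.9,0,0,0]]}}

```text
clock: 3.53
tool_pos: [442.2, -247.1, 95.2]
eef_rot: [0.001, 0.975, 0.223, 0.002]
contact_force: [-0.8, 0.5, -0.3]
grip_width: 42.7
grasp_force: 0.0
```

Call:
{"op": "send_rows", "data": {"steps": [[0,0,0,0,0,0],[0,0,0,0,0,0],[0,0,0,0,0,0],[0,0,0,0,0,0],[0,0,0,0,0,0],[0,0,0,0,0,0],[0,0,0,0,0,0],[0,0,0,0,0,0]], "hand": 0.1, "force": 25}}

```text
clock: 4.2
tool_pos: [441.3, -247.2, 94.0]
eef_rot: [0.0, 0.975, 0.223, 0.0]
contact_force: [-0.8, 1.2, 5.9]
grip_width: 15.1
grasp_force: 24.9
```

Run:
```python
from h import *
s=ctrl.sense(); p=s["tool_pos"]; pv=np.array([498.8,-246.4]); y=.21
A=R.from_quat(np.roll(s["eef_rot"],-1))
for v in(.75,.55,.35,.15,0,-.06):
    t=np.pi+y+.75-v; k=pv+58*np.array([np.cos(t),np.sin(t)]); print(v,k,np.round(A.inv().apply(np.r_[k,p[2]]-p)/25,2))
```

```text
0.75 [ 442.07420695 -258.49067419] [-0.17  0.42  0.  ]
0.55 [ 445.60699228 -269.51934102] [-0.23  0.88  0.  ]
0.35 [ 451.26041496 -279.62631269] [-0.21  1.34  0.  ]
0.15 [ 458.80909089 -288.40865611] [-0.09  1.79  0.  ]
0 [ 465.53584081 -293.91311096] [0.06 2.1  0.  ]
-0.06 [ 468.44477483 -295.82226527] [0.13 2.22 0.  ]
```

Call:
{"op": "send_rows", "data": {"steps": [[-0.1,0.22,0,0,0,0],[-0.17,0.42,0,0,0,0],[-0.21,0.65,0,0,0,0],[-0.23,0.88,0,0,0,0],[-0.23,1.1,0,0,0,0],[-0.21,1.34,0,0,0,0],[-0.15,1.58,0,0,0,0],[-0.09,1.79,0,0,0,0]]}}

```text
clock: 4.87
tool_pos: [454.8, -287.6, 93.3]
eef_rot: [-0.002, 0.975, 0.223, -0.004]
contact_force: [-8.9, 2.1, 10.9]
grip_width: 15.1
grasp_force: 26.5
```

Call:
{"op": "send_rows", "data": {"steps": [[0.02,0.06,0,0,0,0],[0.05,0.12,0,0,0,0],[0.08,0.18,0,0,0,0],[0.11,0.24,0,0,0,0],[0.15,0.31,0,0,0,0],[0.15,0.31,0,0,0,0],[0.15,0.31,0,0,0,0],[0.15,0.31,0,0,0,0]]}}

```text
clock: 5.53
tool_pos: [462.7, -293.4, 93.3]
eef_rot: [-0.001, 0.975, 0.223, -0.002]
contact_force: [-4.5, 1.5, 6.4]
grip_width: 14.9
grasp_force: 25.6
```

Run:
```python
from h import *
s=ctrl.sense(); print(s["tool_pos"],s["contact_force"],s["grip_width"],s["grasp_force"]);togo(465.5,-293.9,94,.45);togo(468.4,-295.8,94,.45)
```

```text
[ 462.7363087  -293.3960841    93.31074806] [-4.45627815  1.46250641  6.39683129] 14.892538156381272 25.628382566501386
[0.09, 0.07, -0.03, -0.04, 0.05, -0.0]
[0.16, 0.19, -0.03, -0.04, 0.05, -0.0]
```

Call:
{"op": "send_rows", "data": {"steps": [[0.02,0.03,0,0,0,0],[0.05,0.06,0,0,0,0],[0.07,0.09,0,0,0,0],[0.1,0.12,0,0,0,0],[0.12,0.14,0,0,0,0],[0.12,0.14,0,0,0,0],[0.12,0.14,0,0,0,0],[0.12,0.14,0,0,0,0]]}}

```text
clock: 6.2
tool_pos: [465.1, -294.8, 93.2]
eef_rot: [-0.002, 0.975, 0.223, -0.004]
contact_force: [-8.4, 2.8, 9.8]
grip_width: 14.8
grasp_force: 26.3
```

Call:
{"op": "send_rows", "data": {"steps": [[0.02,0.03,0,0,0,0],[0.05,0.06,0,0,0,0],[0.07,0.09,0,0,0,0],[0.1,0.12,0,0,0,0],[0.12,0.14,0,0,0,0],[0.12,0.14,0,0,0,0],[0.12,0.14,0,0,0,0],[0.12,0.14,0,0,0,0]]}}

```text
clock: 6.87
tool_pos: [465.3, -295.0, 93.0]
eef_rot: [-0.005, 0.975, 0.222, -0.008]
contact_force: [-15.6, 7.4, 17.9]
grip_width: 14.9
grasp_force: 27.4
```

The lever is on the stop: the last 4.6 mm of push moved it only 0.3 mm, and the force is rising. I'll release and rise.

Call:
{"op": "send_rows", "data": {"steps": [[-0.1,-0.12,0,0,0,0],[-0.1,-0.12,0,0,0,0],[-0.1,-0.12,0,0,0,0],[-0.1,-0.12,0,0,0,0],[-0.1,-0.12,0,0,0,0],[-0.1,-0.12,0,0,0,0],[-0.1,-0.12,-0.5,0,0,0],[-0.1,-0.12,-1.2,0,0,0]], "hand": 0.5}}

```text
clock: 7.53
tool_pos: [469.0, -295.4, 121.8]
eef_rot: [-0.001, 0.975, 0.223, -0.002]
contact_force: [-0.2, -0.3, -0.1]
grip_width: 42.8
grasp_force: 0.0
```

Call:
{"op": "send_rows", "data": {"steps": [[0,0,-1,0,0,0],[0,0,-2,0,0,0],[0,0,-3,0,0,0],[0,0,-3.6,0,0,0],[0,0,-3.6,0,0,0],[0,0,-3.6,0,0,0],[0,0,-3.6,0,0,0],[0,0,-3.6,0,0,0]], "hand": 0}}

```text
clock: 8.2
tool_pos: [469.3, -295.4, 211.8]
eef_rot: [-0.001, 0.975, 0.223, -0.001]
contact_force: [0.1, 0.1, 0.3]
grip_width: 0.1
grasp_force: 0.0
```

Run:
```python
from h import *
t=ctrl.capture("top"); cv2.imwrite("pics/t2.png",t[:,:,::-1])
# check knob in scene
g=ctrl.capture("scene"); cv2.imwrite("pics/sc2.png",g[:,:,::-1])
ex=np.array([np.cos(-.086),np.sin(-.086)])
tgt=np.array([562.8,111])+30*ex; print(tgt)
togo(*tgt,200,-.086+np.pi/2);togo(*tgt,200,-.086);togo(*tgt,200,-.086+np.pi)
```

```text
[592.68912836 108.4231791 ]
[11.46, -12.41, 0.48, -0.03, 0.01, -11.86]
[11.46, -12.41, 0.48, -0.01, 0.03, 6.14]
[11.46, -12.41, 0.48, -0.03, -0.02, -29.86]
```

Run:
```python
from h import *
togo(430,100,210,-.086)
t=cv2.imread("pics/t2.png");b=t[262:350,310:430]
cv2.imwrite("pics/c4.png",cv2.resize(b,None,fx=5,fy=5,interpolation=cv2.INTER_CUBIC))
```

```text
[5.45, -14.94, 0.1, -0.01, 0.03, 6.14]
```

Call:
{"op": "send_rows", "data": {"steps": [[0.5,-1.5,0,0,0,0.8],[1.1,-3,0,0,0,1.6],[1.6,-4.5,0,0,0,2.4],[2.2,-6,0,0,0,3.2],[2.7,-7.5,0,0,0,4],[3.3,-9,0,0,0,4.8],[3.8,-10.5,0,0,0,5.5],[4.4,-12,0,0,0,6.1]]}}

```text
clock: 8.97
tool_pos: [437.6, 23.8, 213.0]
eef_rot: [0.0, 0.999, -0.043, -0.0]
contact_force: [0.5, 0.9, 0.4]
grip_width: -0.0
grasp_force: 0.0
```

Run:
```python
from h import *
togo(430,100,210,-.086); togo(592.7,108.4,210,-.086)
```

```text
[-0.56, -3.01, 0.12, 0.0, 0.01, 0.0]
[5.89, -3.9, 0.11, 0.0, 0.01, 0.0]
```

Call:
{"op": "send_rows", "data": {"steps": [[0.3,-1.5,0,0,0,0],[1,-3,0,0,0,0],[2.3,-3.9,0,0,0,0],[3.6,-3.9,0,0,0,0],[4.8,-3.9,0,0,0,0],[5.9,-3.9,0,0,0,0],[5.9,-3.9,0,0,0,0],[5.9,-3.9,0,0,0,0]]}}

```text
clock: 9.63
tool_pos: [594.1, 107.0, 211.3]
eef_rot: [0.001, 0.999, -0.042, -0.001]
contact_force: [0.2, 0.2, -0.7]
grip_width: 0.0
grasp_force: 0.0
```

Call:
{"op": "send_rows", "data": {"steps": [[0,0,1,0,0,0],[0,0,2,0,0,0],[0,0,3,0,0,0],[0,0,3.6,0,0,0],[0,0,3.6,0,0,0],[0,0,3.6,0,0,0],[0,0,3.6,0,0,0],[0,0,3.6,0,0,0]]}}

```text
clock: 10.3
tool_pos: [594.4, 107.6, 125.1]
eef_rot: [-0.001, 0.999, -0.041, 0.001]
contact_force: [-0.1, -0.9, 0.7]
grip_width: 0.1
grasp_force: 0.0
```

Run:
```python
from h import *
togo(592.7,108.4,102,-.086)
t=ctrl.capture("scene")[150:275,175:335]
c=cv2.imread("pics/c4.png"); s=cv2.resize(t[:,:,::-1],None,fx=4,fy=4,interpolation=cv2.INTER_CUBIC)
c=cv2.resize(c,(160*3,88*120*3//88//1*88//120))if 0 else cv2.resize(c,None,fx=.26*4.9/5,fy=.26*4.9/5)
cv2.imwrite("pics/s5.png",np.hstack([s,cv2.copyMakeBorder(c,0,s.shape[0]-c.shape[0],0,0,cv2.BORDER_CONSTANT)]))
```

```text
[-0.07, -0.03, 0.93, -0.02, -0.03, 0.04]
```

View pics/s5.png

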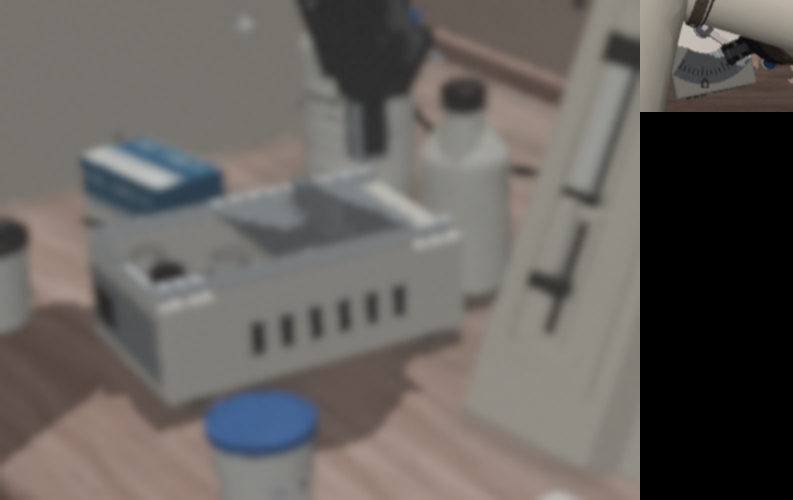

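The closed fingers at (370,155) are behind the rib at about (300,195) and clear of the bottle. I'll descend and push.

Call:
{"op": "send_rows", "data": {"steps": [[0,0,0.4,0,0,0],[0,0,0.9,0,0,0],[0,0,0.9,0,0,0],[0,0,0.9,0,0,0],[-0.2,0,0.9,0,0,0],[-0.4,0,0.9,0,0,0],[-0.6,0,0.9,0,0,0],[-0.8,0,0.9,0,0,0]]}}

```text
clock: 11.02
tool_pos: [573.9, 109.0, 101.4]
eef_rot: [-0.0, 0.999, -0.041, 0.001]
contact_force: [1.7, -0.6, -1.9]
grip_width: 0.2
grasp_force: 1.2
```

Call:
{"op": "send_rows", "data": {"steps": [[-0.2,0,0,0,0,0],[-0.4,0,0,0,0,0],[-0.6,0,0,0,0,0],[-0.8,0,0,0,0,0],[-1,0,0,0,0,0],[-1.2,0,0,0,0,0],[-1.4,0,0,0,0,0],[-1.6,0,0,0,0,0]]}}

```text
clock: 11.68
tool_pos: [533.8, 112.5, 101.1]
eef_rot: [-0.0, 0.999, -0.041, 0.001]
contact_force: [1.7, 1.7, 1.5]
grip_width: -0.0
grasp_force: 1.2
```

Call:
{"op": "send_rows", "data": {"steps": [[-0.2,0,0,0,0,0],[-0.4,0,0,0,0,0],[-0.6,0,0,0,0,0],[-0.8,0,0,0,0,0],[-0.8,0,0,0,0,0],[-0.8,0,0,0,0,0],[-0.8,0,0,0,0,0],[-0.8,0,0,0,0,0]]}}

```text
clock: 12.35
tool_pos: [513.1, 113.3, 100.2]
eef_rot: [0.001, 0.999, -0.042, -0.001]
contact_force: [0.4, -0.8, -0.3]
grip_width: 0.4
grasp_force: 0.0
```

Run:
```python
from h import *
togo(505.7,118.2,102,-.086)
print(ctrl.sense()["contact_force"])
```

```text
[-0.31, -0.17, -0.07, 0.01, 0.03, 0.03]
[ 0.36822709 -0.76372925 -0.30709763]
```

Call:
{"op": "send_rows", "data": {"steps": [[-0.1,0,0,0,0,0],[-0.2,0,0,0,0,0],[-0.3,0,0,0,0,0],[-0.4,0,0,0,0,0],[-0.4,0,0,0,0,0],[-0.4,0,0,0,0,0],[-0.4,0,0,0,0,0],[-0.4,0,0,0,0,0]]}}

```text
clock: 13.02
tool_pos: [504.6, 114.8, 101.0]
eef_rot: [-0.0, 0.999, -0.041, 0.001]
contact_force: [4.8, -2.2, -2.0]
grip_width: 0.2
grasp_force: 2.5
```

Call:
{"op": "send_rows", "data": {"steps": [[-0.05,0,0,0,0,0],[-0.1,0,0,0,0,0],[-0.15,0,0,0,0,0],[-0.2,0,0,0,0,0],[-0.2,0,0,0,0,0],[-0.2,0,0,0,0,0],[-0.2,0,0,0,0,0],[-0.2,0,0,0,0,0]]}}

```text
clock: 13.68
tool_pos: [504.2, 115.6, 101.7]
eef_rot: [-0.001, 0.999, -0.041, 0.005]
contact_force: [18.3, -7.9, -9.0]
grip_width: -0.0
grasp_force: 9.1
```

The cover is shut against its stop: the force reached 18 N and the TCP stopped at 504, against an expected 506. I'll back off, rise and return towards the lever.

Call:
{"op": "send_rows", "data": {"steps": [[0.4,0,0,0,0,0],[0.8,0,0,0,0,0],[0.8,0,-1,0,0,0],[0.8,0,-2.2,0,0,0],[0.8,0,-3.4,0,0,0],[0.8,0,-4.5,0,0,0],[0.8,0,-4.5,0,0,0],[0.8,0,-4.5,0,0,0]]}}

```text
clock: 14.35
tool_pos: [519.0, 113.9, 214.9]
eef_rot: [-0.001, 0.999, -0.041, 0.001]
contact_force: [0.0, 0.2, -0.8]
grip_width: 0.0
grasp_force: 0.0
```

Run:
```python
from h import *
togo(430,20,213,.2); togo(466,-295,213,.45)
```

```text
[-3.24, 4.04, 0.06, -0.02, -0.02, -3.24]
[-0.76, 16.47, 0.04, -0.02, -0.02, -6.11]
```

Call:
{"op": "send_rows", "data": {"steps": [[-1.2,0.6,0,0,0,-0.8],[-2.3,1.6,0,0,0,-1.6],[-3.2,2.8,0,0,0,-2.4],[-3.3,4.2,0,0,0,-3.2],[-3.1,5.7,0,0,0,-4],[-2.8,7.2,0,0,0,-4.8],[-2.5,8.7,0,0,0,-5.5],[-2.2,10.2,0,0,0,-6.1]], "hand": 0.5}}

```text
clock: 15.02
tool_pos: [441.5, -137.5, 212.1]
eef_rot: [-0.001, 0.974, 0.224, -0.002]
contact_force: [1.8, 0.7, -1.2]
grip_width: 43.1
grasp_force: 0.0
```

Run:
```python
from h import *
np.set_printoptions(precision=2,suppress=True)
togo(466,-295,213,.45)
t=cv2.imread("pics/top0.png")
g=cv2.cvtColor(t,cv2.COLOR_BGR2GRAY); hsv=cv2.cvtColor(t,cv2.COLOR_BGR2HSV)
print(g[318:334,352:372]); print("hub"); print(g[274:294,350:372])
```

```text
[-1.88, 6.09, -0.04, -0.03, 0.03, 0.03]
[[110 128 118  77 113 120  87 101 117 101  79  75  67  51  59  74 107  79
  117 131]
 [114 129 119  86 114 118  87  90 102 105  69  68  69  61  58  77 108  79
  114 132]
 [119 129 110  90 116 117  89  97 115 114  79  75  77  97  92 105 115  97
  116 126]
 [120 125 117 111 120 119 100 112 127 121 100 104 109 117 115 119 125 116
  120 120]
 [122 121 122 121 121 120 114 117 115 112 113 118 120 120 120 122 124 122
  121 122]
 [122 122 122 121 120 121 118 102  91  93 107 118 126 121 122 122 121 121
  121 121]
 [121 122 123 121 119 118 105  86  80  79  92 109 122 123 122 122 121 120
  120 121]
 [120 121 123 119 111 105  88  79  80  80  81  98 115 120 121 122 120 113
  119 120]
 [125 126 122 120 106  96  84  84 108 115  88  88 114 114 118 119 121 121
  125 127]
 [159 155 132 125 118 102  85  99 145 149 116  92 119 122 123 124 128 161
  166 168]
 [183 180 170 170 166 137  97 115 158 162 132 103 157 167 167 166 168 182
  186 185]
 [188 187 188 187 183 153 101 101 144 160 120 103 173 186 186 186 187 188
  188 188]
 [189 190 189 187 187 173 121 101 117 12
[... 1465 characters left out ...]
7  91  75  73  74  69  70 115
  177 188 187 187]
 [189 188 169 130 107  83  75  76  77  77  78  77  74  74  74  71  97 156
  184 188 188 187]
 [190 189 187 166 120 103  76  69  76  76  74  74  75  76  79  99 121 175
  186 188 188 188]
 [190 190 189 182 123 114 102  75  75  83  85  84  81  79 100 116 159 184
  187 188 187 188]
 [190 189 189 186 166 143 113 103 107 141 146 141 124 111 113 157 182 189
  188 188 188 187]
 [190 189 190 190 186 178 164 143 123 161 168 165 153 163 165 181 188 188
  188 188 189 188]
 [190 189 189 189 190 188 186 174 135 164 170 168 172 185 187 189 189 190
  188 188 189 188]
 [190 189 189 190 190 189 190 183 140 164 171 168 177 185 188 189 188 188
  189 189 188 189]]
```

Call:
{"op": "send_rows", "data": {"steps": [[-0.4,1.3,0,0,0,0],[-0.8,2.6,0,0,0,0],[-1.2,3.9,0,0,0,0],[-1.6,5.1,0,0,0,0],[-1.9,6.1,0,0,0,0],[-1.9,6.1,1,0,0,0],[-1.9,6.1,2,0,0,0],[-1.9,6.1,2.9,0,0,0]]}}

```text
clock: 15.68
tool_pos: [464.8, -294.0, 137.9]
eef_rot: [-0.002, 0.975, 0.222, -0.002]
contact_force: [0.5, -0.2, -0.5]
grip_width: 42.5
grasp_force: 0.0
```

Run:
```python
from h import *
togo(465.5,-295,94,.45)
t=ctrl.capture("scene")
cv2.imwrite("pics/s6.png",cv2.resize(t[165:365,185:385],None,fx=3,fy=3,interpolation=cv2.INTER_CUBIC)[:,:,::-1])
```

```text
[0.01, 0.06, 1.75, -0.05, 0.03, -0.03]
```

View pics/s6.png

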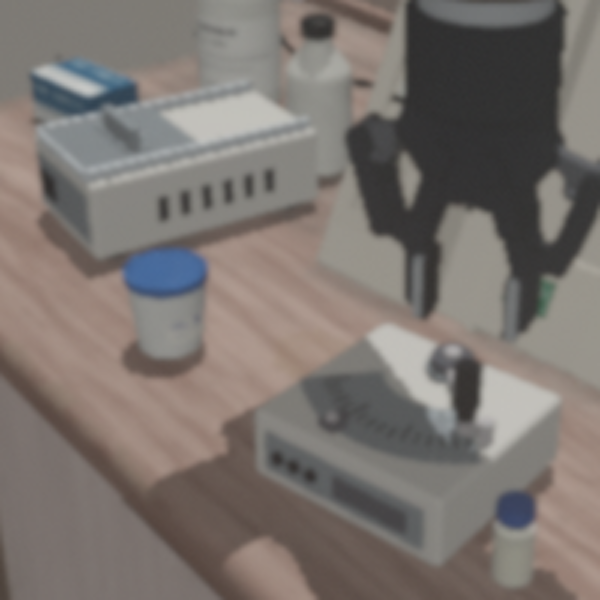

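The cover is fully shut (front edge at (45,130)), and the lever is beside the idle pin with its knob at (468,385). The bottle, cup and vial are in place. I'll descend, grip and swing back along the arc.

Call:
{"op": "send_rows", "data": {"steps": [[0,0,0.5,0,0,0],[0,0,1,0,0,0],[0,0,1.5,0,0,0],[0,0,1.75,0,0,0],[0,0,1.75,0,0,0],[0,0,1.75,0,0,0],[0,0,1.75,0,0,0],[0,0,1.75,0,0,0]]}}

```text
clock: 16.4
tool_pos: [467.0, -294.2, 97.9]
eef_rot: [0.0, 0.975, 0.223, 0.001]
contact_force: [0.4, 0.9, 0.1]
grip_width: 42.5
grasp_force: 0.0
```

Call:
{"op": "send_rows", "data": {"steps": [[0,0,0,0,0,0],[0,0,0,0,0,0],[0,0,0,0,0,0],[0,0,0,0,0,0],[0,0,0,0,0,0],[0,0,0,0,0,0],[0,0,0,0,0,0],[0,0,0,0,0,0]], "hand": 0.1, "force": 25}}

```text
clock: 17.07
tool_pos: [466.5, -293.9, 97.6]
eef_rot: [-0.0, 0.975, 0.223, 0.0]
contact_force: [-0.6, 3.4, 5.7]
grip_width: 15.0
grasp_force: 25.0
```

Run:
```python
from h import *
s=ctrl.sense(); p=s["tool_pos"]; pv=np.array([499.3,-247.6])
A=R.from_quat(np.roll(s["eef_rot"],-1)); t0=np.pi+.21+.75
for v in(0,.12,.24,.36,.48,.6,.72,.82,.94):
    t=t0-v; k=pv+58*np.array([np.cos(t),np.sin(t)]); print(v,k.round(1),np.round(A.inv().apply(np.r_[k,p[2]]-p)/25,2))
```

```text
0 [ 466.  -295.1] [-0.04  0.04 -0.  ]
0.12 [ 460.6 -290.8] [-0.16 -0.22 -0.  ]
0.24 [ 455.7 -285.8] [-0.25 -0.48  0.  ]
0.36 [ 451.4 -280.3] [-0.31 -0.75  0.  ]
0.48 [ 447.9 -274.4] [-0.33 -1.03  0.  ]
0.6 [ 445. -268.] [-0.33 -1.31  0.  ]
0.72 [ 443.  -261.4] [-0.28 -1.58  0.  ]
0.82 [ 441.9 -255.7] [-0.22 -1.81  0.  ]
0.94 [ 441.3 -248.8] [-0.12 -2.06  0.  ]
```

Call:
{"op": "send_rows", "data": {"steps": [[-0.16,-0.22,0,0,0,0],[-0.25,-0.48,0,0,0,0],[-0.31,-0.75,0,0,0,0],[-0.33,-1.03,0,0,0,0],[-0.33,-1.31,0,0,0,0],[-0.28,-1.58,0,0,0,0],[-0.22,-1.81,0,0,0,0],[-0.12,-2.06,0,0,0,0]]}}

```text
clock: 17.73
tool_pos: [441.7, -250.7, 97.7]
eef_rot: [0.002, 0.975, 0.223, 0.001]
contact_force: [1.8, -6.5, 0.6]
grip_width: 14.9
grasp_force: 24.9
```

Call:
{"op": "send_rows", "data": {"steps": [[0,0,0,0,0,0],[0,0,0,0,0,0],[0,0,0,0,0,0],[0,0,0,0,0,0],[0,0,0,0,0,0],[0,0,0,0,0,0],[0,0,0,0,0,0],[0,0,0,0,0,0]]}}

```text
clock: 18.4
tool_pos: [441.8, -249.7, 97.6]
eef_rot: [0.001, 0.975, 0.223, 0.0]
contact_force: [-1.1, -4.1, 5.5]
grip_width: 14.5
grasp_force: 25.1
```

Run:
```python
from h import *
s=ctrl.sense(); p=s["tool_pos"]; print(p)
d=p[:2]-[499.3,-247.6]; print(np.pi+.96-(np.arctan2(d[1],d[0])%(2*np.pi)),np.hypot(*d), s["contact_force"])
```

```text
[ 441.78021056 -249.69276816   97.55527604]
0.9236325953638134 57.55784790993025 [-1.05473402 -4.14156713  5.50767324]
```

Call:
{"op": "send_rows", "data": {"steps": [[0,0,0,0,0,0],[0,0,0,0,0,0],[0,0,0,0,0,0],[0,0,0,0,0,0],[0,0,-0.5,0,0,0],[0,0,-1.5,0,0,0],[0,0,-2.7,0,0,0],[0,0,-3.8,0,0,0]], "hand": 0.5}}

```text
clock: 19.07
tool_pos: [441.0, -248.7, 192.7]
eef_rot: [-0.0, 0.975, 0.223, -0.001]
contact_force: [0.3, 0.8, -0.9]
grip_width: 42.7
grasp_force: 0.0
```

Call:
{"op": "send_rows", "data": {"steps": [[0.5,-1.3,0,0,0,0],[1,-2.7,0,0,0,0],[1.5,-4,0,0,0,0],[2,-5.3,0,0,0,0],[2.5,-6.6,0,0,0,0],[3,-8,0,0,0,0],[3.5,-9.3,0,0,0,0],[4,-10.6,0,0,0,0]]}}

```text
clock: 19.73
tool_pos: [415.4, 34.8, 191.9]
eef_rot: [-0.0, 0.975, 0.223, -0.0]
contact_force: [1.2, 0.8, -0.4]
grip_width: 42.4
grasp_force: 0.0
```

Run:
```python
from h import *
print(ctrl.sense()["tool_pos"])
T=np.mean([ctrl.capture("top").astype(float) for _ in range(4)],0)[:,:,::-1].astype(np.uint8)
G=np.mean([ctrl.capture("scene").astype(float) for _ in range(4)],0)[:,:,::-1].astype(np.uint8)
cv2.imwrite("pics/t7.png",T);cv2.imwrite("pics/g7.png",G)
a=cv2.resize(T[270:335,325:405],None,fx=7,fy=7,interpolation=cv2.INTER_CUBIC)
cv2.imwrite("pics/c7.png",a)
```

```text
[415.4443439   34.76611273 191.93691996]
```

View pics/c7.png

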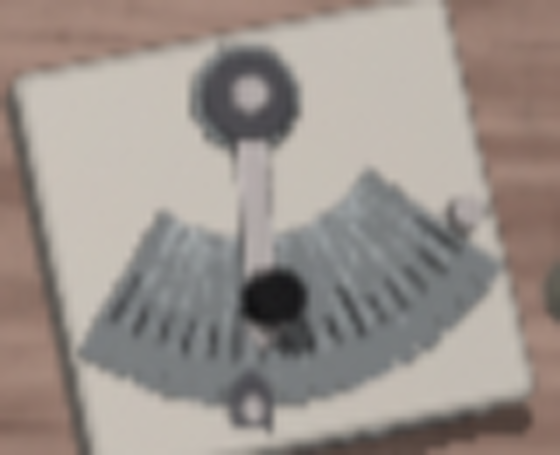

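The pivot is at (249,93), the marker screw at (251,404), the arm end at (258,265) and the knob at (275,296). The lever is still slightly to the right of the marker, so I'll measure the gap the same way in both pictures.

```bash
cat > m.py <<'E'
from h import *
def meas(T):
    g=cv2.cvtColor(T,cv2.COLOR_BGR2GRAY).astype(float)
    def cen(mask,w):
        v,u=np.nonzero(mask); k=w[mask]; return (u*k).sum()/k.sum(),(v*k).sum()/k.sum()
    V,U=np.mgrid[:480,:640]; box=lambda u,v,r:(abs(U-u)<=r)&(abs(V-v)<=r)
    hub=cen(box(360.4,283,3),np.clip(g-90,0,None))
    scr=cen(box(360.6,328,1.8)|box(360.6,328,2),np.clip(g-100,0,None)*((abs(U-360.6)<1.7)))
    kb=cen(box(363,312.5,6)&(g<45),np.clip(45-g,0,None))
    P=ray("top",*hub,66)[:2]
    ang=lambda q:.96-((np.arctan2(*(q-P)[::-1])-np.pi+np.pi)%(2*np.pi)-np.pi)
    arm=[]
    for r in range(293,305):
        s=g[r,353:369]; m=np.r_[s]>150 if r<299 else s>142
        rowmid=361+ (r-293)*.1
        u=np.arange(353,369); m&=abs(u-rowmid)<3.2
        if m.any(): arm.append((np.average(u[m],weights=s[m]-130),r))
    am=np.array(arm)
    A=np.array([ray("top",*q,59)[:2] for q in arm])
    return hub,scr,kb,am.round(2).tolist(),P,ray("top",*scr,57.5)[:2],ray("top",*kb,92)[:2]
def val(P,q):
    d=np.array(q)-P; return np.pi+.96-np.arctan2(d[1],d[0])%(2*np.pi), np.hypot(*d)
if __name__=="__main__":
    for f in("top0","t7"):
        h,s,k,a,P,S,K=meas(cv2.imread(f"pics/{f}.png")); print(f,np.round(h,2),np.round(s,2),np.round(k,2),P,"\n mark",val(P,S),"knob",val(P,K),"\n",a)
    g=cv2.cvtColor(cv2.imread("pics/t7.png"),cv2.COLOR_BGR2GRAY); print(g[290:326,352:370])
E
python3 m.py
```

```text
top0 [360.33 282.87] [360.73 328.16] [362.23 312.4 ] [ 499.38378042 -246.2582813 ] 
 mark (np.float64(0.9406555357595501), np.float64(88.92542565166016)) knob (np.float64(0.9620119147752568), np.float64(59.18132694890179)) 
 [[361.81, 293.0], [361.83, 294.0], [361.84, 295.0], [361.84, 296.0], [361.84, 297.0], [361.85, 298.0], [361.78, 299.0], [361.78, 300.0], [362.33, 301.0], [362.2, 302.0], [361.42, 303.0], [360.93, 304.0]]
t7 [360.33 282.88] [360.72 328.17] [363.5  312.42] [ 499.36439926 -246.25795018] 
 mark (np.float64(0.9409497672427616), np.float64(88.91814412586673)) knob (np.float64(0.9207012312133114), np.float64(59.196782028692894)) 
 [[361.23, 293.0], [361.03, 294.0], [360.97, 295.0], [361.41, 296.0], [361.42, 297.0], [361.52, 298.0], [361.62, 299.0], [361.78, 300.0], [362.63, 301.0], [362.78, 302.0], [362.36, 303.0], [362.13, 304.0]]
[[193 191 169 146 116 101  90 146 150 147 148 115 114 159 186 192 192 192]
 [193 192 191 181 167 144 108 169 173 171 173 148 163 185 191 192 192 192]
 [194 193 192 192 190 176 135 174 175 173 176 166 185 191 192 193 192 192]
 [193 192 193 193
[... 1758 characters left out ...]
 51  64  63  64  65 102]
 [100 134 123  87 117 129  97 100 123 138 108  88  78  64  68  69  67  88]
 [111 130 121  79 115 123  91 100 127 138 139 105  82  55  59  68  69  69]
 [117 131 120  88 116 120  89 101 129 126 120 102  82  60  57  68  73  68]
 [121 131 113  93 118 120  91 103 130 123  98 111 113  84  85  82 102  96]
 [123 127 118 113 121 121 103 115 130 123 104 119 124 113 113 112 125 119]
 [123 124 124 123 124 123 118 120 116 114 115 122 124 123 122 123 127 123]
 [123 124 124 124 123 123 120 106  93  95 111 122 128 125 124 124 123 123]
 [123 124 125 124 123 120 105  88  81  82  92 112 124 124 124 123 123 123]
 [122 124 124 123 114 108  90  82  82  83  82  99 118 123 122 124 123 115]]
```

```bash
cat > m2.py <<'E'
from m import *
import sys
c=ctrl.calibration("top")["position"]; print("nadir",proj("top",[c[0],c[1],0]))
for f in sys.argv[1:]:
    T=cv2.imread(f"pics/{f}.png"); h,s,k,a,P,S,K=meas(T); g=cv2.cvtColor(T,cv2.COLOR_BGR2GRAY).astype(float)
    for hz in(60,66):
        P=ray("top",*h,hz)[:2]; print(f,hz,"mark",val(P,S),*[(z,)+val(P,ray("top",*k,z)[:2]) for z in(92,80)])
    # arm edges by half-level crossings on 3-row means, arm top 59
    out=[]
    for r in range(292,307):
        d=np.diff(g[r,354:368]); 
    u0=360.33
    # sub-pixel arm face centre: pixels within 12 of face grey 171
    for r in range(292,308):
        s=g[r,356:368]; m=abs(s-170)<=6; u=np.arange(356,368)[m]; out.append((r,u.min() if m.any() else 0,u.max() if m.any() else 0))
    print(out)
    # dark knob extents per row
    for r in range(308,316):
        q=g[r]; x=np.arange(352,374); y=q[352:374]; b=70
        i=np.nonzero(y<b)[0]
        if len(i): L=x[i[0]]-1+(y[i[0]-1]-b)/(y[i[0]-1]-y[i[0]]); Rr=x[i[-1]]+(b-y[i[-1]])/(y[i[-1]+1]-y[i[-1]]); print(r,round(L,2),round(Rr,2),round((L+Rr)/2,2))
E
python3 m2.py top0 t7
python3 - <<'E'
import cv2
g=cv2.cvtColor(cv2.imread("pics/g7.png"),cv2.COLOR_BGR2GRAY)
print(g[276:312,290:328])
E
```

```text
nadir [295.4822477  328.04083496]
top0 60 mark (np.float64(0.9500759944953319), np.float64(89.50666617707192)) (92, np.float64(0.9759071515703619), np.float64(59.78224137307198)) (80, np.float64(0.9472005502087963), np.float64(59.35412165789328))
top0 66 mark (np.float64(0.9406555357595501), np.float64(88.92542565166016)) (92, np.float64(0.9620119147752568), np.float64(59.18132694890179)) (80, np.float64(0.9329193043052486), np.float64(58.7773403433909))
[(292, np.int64(357), np.int64(362)), (293, np.int64(359), np.int64(361)), (294, np.int64(359), np.int64(361)), (295, np.int64(359), np.int64(361)), (296, np.int64(360), np.int64(362)), (297, np.int64(360), np.int64(362)), (298, np.int64(360), np.int64(362)), (299, np.int64(359), np.int64(362)), (300, np.int64(359), np.int64(362)), (301, np.int64(359), np.int64(362)), (302, np.int64(359), np.int64(367)), (303, np.int64(357), np.int64(362)), (304, np.int64(359), np.int64(362)), (305, np.int64(359), np.int64(362)), (306, np.int64(360), np.int64(362)), (307, np.int64(359), np.int64(360))]
309 360.64 365.33 362.98
310 358.39 366.42 362.4
[... 804 characters left out ...]
), (299, np.int64(360), np.int64(362)), (300, np.int64(360), np.int64(362)), (301, np.int64(360), np.int64(363)), (302, np.int64(360), np.int64(367)), (303, np.int64(357), np.int64(364)), (304, np.int64(360), np.int64(363)), (305, np.int64(360), np.int64(363)), (306, np.int64(360), np.int64(363)), (307, np.int64(360), np.int64(362))]
309 361.71 366.75 364.23
310 360.09 367.59 363.84
311 359.2 368.17 363.69
312 359.0 368.26 363.63
313 359.06 368.17 363.62
314 358.89 367.81 363.35
315 359.64 367.71 363.68
[[140 141 141 ... 142 136 133]
 [139 140 140 ... 160 151 144]
 [139 139 139 ... 176 171 163]
 ...
 [181 173 157 ... 131 135 134]
 [178 178 171 ... 132 134 127]
 [170 174 175 ... 133 130 117]]
```

The lever is about 0.045 rad (2.6 mm at the knob) short of the marker. In the first picture it was collinear with the marker. I'll re-grip centred on that knob position.

Call:
{"op": "send_rows", "data": {"steps": [[-0.5,1.3,0,0,0,0],[-1,2.7,0,0,0,0],[-1.5,4,0,0,0,0],[-2,5.3,0,0,0,0],[-2.5,6.6,0,0,0,0],[-3,8,0,0,0,0],[-3.5,9.3,0,0,0,0],[-4,10.6,0,0,0,0]]}}

```text
clock: 20.8
tool_pos: [440.6, -252.2, 191.9]
eef_rot: [-0.0, 0.975, 0.221, -0.0]
contact_force: [-0.2, 0.4, -0.4]
grip_width: 42.6
grasp_force: 0.0
```

Call:
{"op": "send_rows", "data": {"steps": [[0,0,0,0,0,0],[0,0,0,0,0,0],[0,0,1,0,0,0],[0,0,2,0,0,0],[0,0,2,0,0,0],[0,0,2,0,0,0],[0,0,2,0,0,0],[0,0,2,0,0,0]]}}

```text
clock: 21.47
tool_pos: [442.5, -249.1, 143.7]
eef_rot: [0.001, 0.975, 0.223, 0.001]
contact_force: [0.2, 0.4, 0.5]
grip_width: 42.8
grasp_force: 0.0
```

Run:
```python
from h import *
togo(441.3,-247.2,96,.45)
```

```text
[-0.01, -0.09, 1.91, 0.02, -0.03, 0.0]
```

Call:
{"op": "send_rows", "data": {"steps": [[0,-0.09,0.6,0,0,0],[0,-0.09,1.2,0,0,0],[0,-0.09,1.9,0,0,0],[0,-0.09,1.9,0,0,0],[0,-0.09,1.9,0,0,0],[0,-0.09,1.9,0,0,0],[0,-0.09,1.9,0,0,0],[0,-0.09,1.9,0,0,0]]}}

```text
clock: 22.13
tool_pos: [441.2, -247.2, 95.8]
eef_rot: [0.001, 0.975, 0.223, 0.001]
contact_force: [0.7, -0.2, -0.1]
grip_width: 42.4
grasp_force: 0.0
```

Call:
{"op": "send_rows", "data": {"steps": [[0,0,0,0,0,0],[0,0,0,0,0,0],[0,0,0,0,0,0],[0,0,0,0,0,0],[0,0,0,0,0,0],[0,0,0,0,0,0],[0,0,0,0,0,0],[0,0,0,0,0,0]], "hand": 0.1}}

```text
clock: 22.8
tool_pos: [441.6, -247.4, 95.3]
eef_rot: [0.001, 0.975, 0.223, 0.001]
contact_force: [1.7, -1.8, 6.0]
grip_width: 14.8
grasp_force: 24.9
```

Run:
```python
from h import *
togo(441.3,-247.2,96,.45); s=ctrl.sense(); print(s["tool_pos"],s["contact_force"])
```

```text
[-0.0, -0.01, -0.03, 0.02, -0.02, 0.0]
[ 441.55493135 -247.44527436   95.32050764] [ 1.67836684 -1.81083379  5.96543657]
```

Centred. I'll release, rise, retreat and measure.

Call:
{"op": "send_rows", "data": {"steps": [[0,0,0,0,0,0],[0,0,0,0,0,0],[0,0,0,0,0,0],[0,0,0,0,0,0],[0,0,-0.5,0,0,0],[0,0,-1.5,0,0,0],[0,0,-2.7,0,0,0],[0,0,-3.8,0,0,0]], "hand": 0.5}}

```text
clock: 23.47
tool_pos: [439.7, -246.8, 190.1]
eef_rot: [-0.001, 0.975, 0.223, -0.001]
contact_force: [0.7, 0.7, 0.4]
grip_width: 42.6
grasp_force: 0.0
```

Call:
{"op": "send_rows", "data": {"steps": [[0.5,-1.3,0,0,0,0],[1,-2.7,0,0,0,0],[1.5,-4,0,0,0,0],[2,-5.3,0,0,0,0],[2.5,-6.6,0,0,0,0],[3,-8,0,0,0,0],[3.5,-9.3,0,0,0,0],[4,-10.6,0,0,0,0]]}}

```text
clock: 24.13
tool_pos: [414.3, 36.5, 189.3]
eef_rot: [-0.0, 0.975, 0.223, -0.0]
contact_force: [0.9, -0.0, 0.1]
grip_width: 43.0
grasp_force: 0.0
```

```bash
python3 - <<'E'
from h import *
for n,f in(("top","t8"),("scene","g8")):
    cv2.imwrite(f"pics/{f}.png",np.mean([ctrl.capture(n).astype(float) for _ in range(4)],0)[:,:,::-1].astype(np.uint8))
E
python3 m2.py t8 | grep -v "^\[("
python3 - <<'E'
import cv2,numpy as np
np.set_printoptions(linewidth=200,threshold=99999)
g=cv2.cvtColor(cv2.imread("pics/t8.png"),cv2.COLOR_BGR2GRAY)
print(g[290:328,353:370])
g=cv2.cvtColor(cv2.imread("pics/g8.png"),cv2.COLOR_BGR2GRAY)
print(g[278:312,290:322])
E
```

```text
nadir [295.4822477  328.04083496]
t8 60 mark (np.float64(0.9506253171448416), np.float64(89.47729398231544)) (92, np.float64(0.9741400814303138), np.float64(59.78175175751228)) (80, np.float64(0.9453962268236991), np.float64(59.35712940950955))
t8 66 mark (np.float64(0.9412049646867664), np.float64(88.89579882729039)) (92, np.float64(0.9602263899458356), np.float64(59.18251268563643)) (80, np.float64(0.9310977231958733), np.float64(58.782085571169205))
309 360.79 365.41 363.1
310 358.88 366.47 362.68
311 358.14 366.88 362.51
312 357.91 367.06 362.48
313 357.87 366.77 362.32
314 358.02 366.76 362.39
315 358.54 366.65 362.59
[[190 169 147 116 103 108 143 148 144 128 113 114 160 185 191 192 191]
 [193 190 180 167 146 125 164 171 167 155 165 167 186 191 192 193 192]
 [193 193 192 191 177 136 167 174 171 175 187 190 192 192 192 192 193]
 [193 192 193 193 186 138 167 174 172 183 191 192 192 192 192 191 192]
 [193 193 193 193 187 136 167 173 172 183 191 192 192 192 192 192 192]
 [193 193 193 193 187 136 166 173 171 177 189 192 192 192 192 192 192]
 [192 192 193 193 187 134 166 173 170 175 1
[... 5984 characters left out ...]
 96 102 114 126 131 132 135 139 142 138 132]
 [174 150 115  91  85  84  83  80  81  92 110 126 133 134 132 129 123 117 118 117 111 107 113 124 128 126 125 131 139 140 131 125]
 [179 163 135 107  92  86  87  90  95 106 119 130 134 135 135 133 131 130 130 128 120 117 126 131 126 119 122 133 139 134 122 123]
 [180 174 157 134 115 108 116 125 128 129 129 132 134 135 134 134 133 133 134 131 128 129 133 131 121 116 126 136 136 124 120 129]
 [178 178 171 158 144 141 150 160 162 157 148 140 134 133 134 134 134 135 135 133 133 133 134 130 123 122 131 135 127 118 125 135]
 [170 174 175 171 168 168 173 178 179 176 169 158 145 137 134 134 135 134 134 133 133 134 134 133 129 130 133 130 122 121 130 135]]
```

The lever now lines up with the marker to about 0.01 rad by two cues: the knob position, and the arm and nose line. The cover is shut and the arm is clear, so I'll hand in.

```bash
python3 -c "
from station import ctrl
print(ctrl.sign_off())"
```

```text
the job is handed in; nothing more can be done
None
```

The job is handed in: I brought the lever back to the idle stop, shut the cover against its front stop, then swung the lever up to within about 0.01 rad of the set marker by camera measurement. The last picture I viewed, taken after the cover was shut but before that swing, showed the bottle, cup and vial in place.

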